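# Close the watch pressure-test chamber crosswise

## Robot

A 7-joint arm with a two-finger parallel gripper is mounted at the origin on the work surface. World frame = base frame: x ahead of the robot, y to its left, z up, the work surface at z = 0. Lengths are in m, angles in rad, forces in N, time in s.
With the tool pointing down it reaches from about 0.4 to 0.9 m from the base axis. Payload 5.5 kg.
Tool frame: the origin (TCP) lies at the centre of the arm's flange, where the gripper is bolted on; the fingertips stand 173 mm ahead of it and the grasp point (between the pads) lies 155 mm ahead of it; z points along the fingers, y is the line along which they close (so a half turn about z gives the same grasp; the last joint's range is limited). The gripper opens to 85 mm and grips with 20 to 120 N. Pads are 22 mm wide; open, the fingers measure 114 mm over their backs; the gripper's body (76 mm by 85 mm) begins 54 mm behind the grasp point. The pads swing forward as they close: fully open they stand 13 mm farther back than shut.
Start: joints at [1.505, 0.501, -0.427, 1.55, 0.221, 1.138, -0.21], TCP at [0.21, -0.615, 0.405] pointing down, gripper open.
Joint ranges: [-2.88, 2.88], [-0.31, 2.03], [-1.54, 1.56], [0.2, 2.42], [-1.41, 4.55], [0.19, 2.02], [-2.57, 2.57]. Speed limits (rad/s): [2.57, 2.57, 3.14, 3.14, 3.14, 3.14, 3.14].

## Interface

Orientations are given as a 3x3 rotation matrix whose columns are the frame's x, y, z axes.
In Python, from plant import arm, eyes gives the robot as it stands.
- The arm moves only by the tool arm_command, never from a script. Its argument "plan" is a list of rows, each a list of 3 entries, a list of its own where there are three numbers: the opening, from -1 (shut) to 1 (fully open), so that 0 is half open, then the shift along the tool's x, y, z as a fraction of full scale, then the turn about the tool's z as a fraction of full scale. A call has 1 to 12 rows; each row is the pose to reach, as a shift and turn from the pose commanded when the call began, along the tool's axes at that moment, turning the shorter way round; what a row does not reach only later rows make up. Full scale, the value 1, is 500 mm for a shift and 180 degrees for a turn. A row lasts 1/8 s, in which the tool goes at most 62.5 mm and 10.7 degrees, less where a joint would pass 70% of its speed; a pose out of reach is approached as far as the arm can. A call with a number of a shift or a turn outside -1 to 1 is refused whole. A call with a gripper value outside its range is refused whole. The fingers move at their own pace and stop on an object; "newtons" is the grip in N (left out, the last holds). Time passes only in rows, so rows that repeat a pose let the fingers close. It gives the time, the measured TCP pose, the force, the opening and the grip force at its end, in the units of the state.
- arm.sense(): the state, without advancing time (a new reading comes with each control period).
- eyes.camera(name): name is "side" or "top"; returns (picture, depth): 480x640x3 uint8, red, green, blue; 480x640 float32, m along the optical axis (not along the pixel's ray), 0 where there is no reading.
- eyes.calibration(name): a dict with "camera_matrix" (3x3 intrinsics, pixels), "R" (3x3) and "t" (3): a world point X has camera coordinates R X + t. Camera axes: x right, y down, z forward; pixel columns grow to the right and rows downward; lengths in m; the calibration is good to about 2 mm. A picture is of the moment at which its call begins. calibration takes no time and is no camera call.
- arm.close_job(): hands the job in; it is judged then, once.
The state is a dict: "time_s": time; "joints": joint angles; "dq": joint speeds; "tau": joint torques, N m; "tcp_pos": TCP position; "eef_rot": TCP orientation; "wrist_force": force on the tool from outside, world axes, zero at the start; "moment": the same for the moment, N m; "opening": opening from 0.0 (shut) to 1.0 (fully open); "finger_force": force on a finger pad.
Only numpy, scipy, OpenCV 4.12 (cv2) and the standard library are available. Lean on these libraries where they do the work, as an engineer would, in place of code of your own. Each camera call takes 0.05 s, during which the arm holds its last target. There are 200 camera calls.

## Task

Finish clamping the lid of the wide watch pressure-test chamber with its four bar knobs, turning clockwise: two opposite knobs are already about half-way, so first turn the other two, whose bars still point at the lid's centre, half-way as well (bar at 45 degrees). With all four half-way, turn them fully home (bar crosswise to the lid's centre) in crisscross order: one knob, the one opposite it, then the remaining two. Leave the pocket watch and the small one-watch tester with its single knob as they are.

Things in the scene. Friction and masses are not known exactly. Their poses are not given: they have to be found in the camera images.
- knobA_bar (a point): Centre of the bar of knob A (opposite knobC, between knobB and knobD) on the chamber's lid: an upright black bar 46 mm long, 14 mm thick and 42 mm tall on a round steel boss (34 mm wide, 12 mm high). The point lies on the knob's turning axis, 24 mm above the bar's lower edge, 18 mm below its top, 36 mm above the lid. x runs along the bar's length, z up; at joint 0 x points straight away from the lid's centre.
- knobA (a joint): Turn of knob A in rad, growing clockwise seen from above; starts nearly loose (0 to 0.2). 0 = loose, bar pointing at the lid's centre; 0.785 = half-way, bar at 45 degrees; 1.571 = home against its stop, bar crosswise to the line to the lid's centre. Stays where it is left; takes about 0.12 N m to turn.
- knobB_bar (a point): Centre of the bar of knob B (opposite knobD) on the chamber's lid: an upright black bar 46 mm long, 14 mm thick and 42 mm tall on a round steel boss (34 mm wide, 12 mm high). The point lies on the knob's turning axis, 24 mm above the bar's lower edge, 18 mm below its top, 36 mm above the lid. x runs along the bar's length, z up; at joint 0 x points straight away from the lid's centre.
- knobB (a joint): Turn of knob B in rad, growing clockwise seen from above; starts about half-way (0.68 to 0.89). 0 = loose, bar pointing at the lid's centre; 0.785 = half-way, bar at 45 degrees; 1.571 = home against its stop, bar crosswise to the line to the lid's centre. Stays where it is left; takes about 0.12 N m to turn.
- knobC_bar (a point): Centre of the bar of knob C (opposite knobA) on the chamber's lid: an upright black bar 46 mm long, 14 mm thick and 42 mm tall on a round steel boss (34 mm wide, 12 mm high). The point lies on the knob's turning axis, 24 mm above the bar's lower edge, 18 mm below its top, 36 mm above the lid. x runs along the bar's length, z up; at joint 0 x points straight away from the lid's centre.
- knobC (a joint): Turn of knob C in rad, growing clockwise seen from above; starts nearly loose (0 to 0.2). 0 = loose, bar pointing at the lid's centre; 0.785 = half-way, bar at 45 degrees; 1.571 = home against its stop, bar crosswise to the line to the lid's centre. Stays where it is left; takes about 0.12 N m to turn.
- knobD_bar (a point): Centre of the bar of knob D (opposite knobB) on the chamber's lid: an upright black bar 46 mm long, 14 mm thick and 42 mm tall on a round steel boss (34 mm wide, 12 mm high). The point lies on the knob's turning axis, 24 mm above the bar's lower edge, 18 mm below its top, 36 mm above the lid. x runs along the bar's length, z up; at joint 0 x points straight away from the lid's centre.
- knobD (a joint): Turn of knob D in rad, growing clockwise seen from above; starts about half-way (0.68 to 0.89). 0 = loose, bar pointing at the lid's centre; 0.785 = half-way, bar at 45 degrees; 1.571 = home against its stop, bar crosswise to the line to the lid's centre. Stays where it is left; takes about 0.12 N m to turn.
- watch_mid (a point): Bystander: centre of a brass pocket watch, 50 mm across and 13 mm thick, lying loose face up on the bench on the robot's side of the small one-watch tester. Leave it alone.
- tester_knob_end (a point): Bystander: one end, half-way up, of the single bar knob (same shape as the four, 23 mm from its turning axis) on top of the small round one-watch tester (110 mm across, 106 mm tall over its knob) that stands beside the chamber, across the middle of the bench from it. Leave it alone.
- chamber: The watch pressure-test chamber, fixed to the bench: a squat round aluminium pot with a steel lid 244 mm across, lid top 100 mm above the bench, its four bar knobs 85 mm from the lid's centre at quarter spacing, a flat gauge (54 mm across, 8 mm high) in the middle, and beside each knob three black marks: loose, half-way, home. Origin: centre of its underside, on the bench; x points to knobA, y to knobB. It stands left or right of the middle, turned any way.

How it is judged:
By the outcome, as a careful person would: the job done as asked, in the order asked, and still so for the second after the job is handed in, with the robot touching nothing.
It also fails if it takes over 67 s, if anything falls off the work surface, if the arm or the gripper's body presses on something with over 40 N, if the wrist force passes 120 N, or if a joint passes its speed limit or range.

## Working session

There is one attempt and no reset: what is moved stays moved. The work goes in short steps, Python scripts to look and compute and a tool call to move; the robot and the scene stay as the last step left them, time stands still between calls to the robot, and variables do not carry over. Pictures are saved under pics/ and viewed, at most 10 in all, crops included, and the job is handed in when it is done.

Besides the shell and the picture viewer there is one more tool, called after "Request:" by a JSON object that holds its "method" and its "body". arm_command: Moves the arm, as the interface text tells. Shift numbers are shares of 500 mm and turn numbers shares of 180 degrees, none past 1 either way. Its arguments: {"type":"object","properties":{"plan":{"type":"array"},"newtons":{"type":"number"}},"required":["plan"]}

```bash
mkdir -p pics; ls; python3 - <<'E'
from plant import arm, eyes
import cv2,numpy as np
s=arm.sense();print(s['time_s'],s['tcp_pos'],s['eef_rot'],s['opening'])
for n in('top','side'):
    p,d=eyes.camera(n);cv2.imwrite(f'pics/{n}0.png',p[:,:,::-1]);np.save(n+'.npy',d)
    c=eyes.calibration(n);print(n,{k:np.round(v,3).tolist() for k,v in c.items()})
E
```

```text
pics
0.0 [ 0.20970723 -0.61486729  0.40366921] [[ 9.46428234e-01  3.22913729e-01 -5.67218915e-04]
 [ 3.22914221e-01 -9.46426426e-01  1.85106820e-03]
 [ 6.09043650e-05 -1.93506626e-03 -9.99998126e-01]] 0.9986176146571738
top {'camera_matrix': [[507.227, 0.0, 319.317], [0.0, 507.227, 239.872], [0.0, 0.0, 1.0]], 'R': [[-0.058, -0.998, -0.003], [-0.97, 0.057, -0.238], [0.238, -0.011, -0.971]], 't': [0.026, 0.581, 0.845]}
side {'camera_matrix': [[444.362, 0.0, 314.937], [0.0, 444.362, 242.408], [0.0, 0.0, 1.0]], 'R': [[0.917, -0.399, 0.008], [-0.271, -0.637, -0.722], [0.293, 0.66, -0.692]], 't': [-0.532, 0.215, 0.748]}
```

View pics/top0.png

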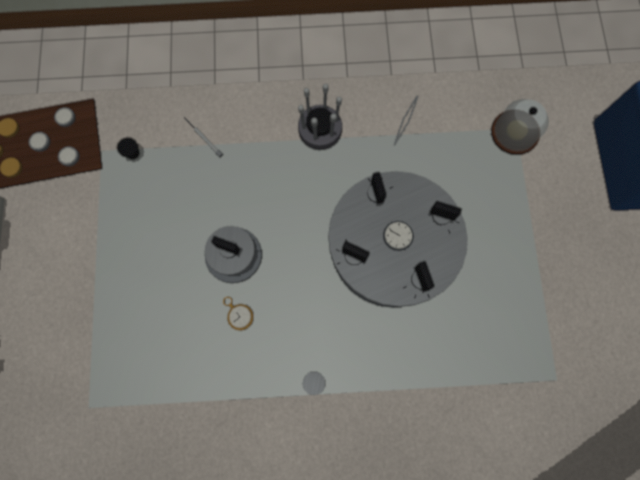

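The top view shows the chamber at right: gauge (398,235), knob bars at about (378,188), (446,211), (424,277), (355,251). The tester is at (232,250) and the watch at (239,316).

```bash
cat > h.py <<'E'
from plant import arm, eyes
import cv2,numpy as np
def cloud(n,d):
    c=eyes.calibration(n);K=c['camera_matrix'];v,u=np.mgrid[:480,:640]
    P=np.stack([(u-K[0,2])/K[0,0]*d,(v-K[1,2])/K[1,1]*d,d],-1)
    return (P-c['t'])@c['R']
def ray(n,uv,z):
    c=eyes.calibration(n);r=c['R'].T@np.linalg.solve(c['camera_matrix'],[*uv,1]);o=-c['R'].T@c['t']
    return o+r*(z-o[2])/r[2]
def bars(p,d,n='top',zt=0.154):
    """top faces of bars: depth height band, in world xy"""
    W=cloud(n,d);m=((d>0)&(W[...,2]>.135)&(W[...,2]<.175)&(p.max(2)<70)).astype(np.uint8)
    k,l,st,ce=cv2.connectedComponentsWithStats(m)
    for i in range(1,k):
        if st[i,4]<40: continue
        ys,xs=np.where(l==i)
        q=np.array([ray(n,(x,y),zt)[:2] for x,y in zip(xs,ys)],np.float32)
        (c,wh,a)=cv2.minAreaRect(q)
        e=q-q.mean(0);w,V=np.linalg.eigh(e.T@e);ax=V[:,1]
        yield ce[i],st[i,4],W[l==i][:,2],np.array(c),q.mean(0),np.sort(wh),np.degrees(np.arctan2(ax[1],ax[0]))%180
E
python3 - <<'E'
from h import *
p=cv2.imread('pics/top0.png')[:,:,::-1];d=np.load('top.npy');W=cloud('top',d)
g=ray('top',(398,235.5),.108);print('gauge',g)
for b in bars(p,d):
    uv,n,z,c,m,wh,a=b
    r=m-g[:2];print(np.round(uv),n,np.round(np.percentile(z,[10,50,90]),3),np.round(c,4),np.round(m,4),np.round(wh,3),'ang %.1f'%a,'rad %.3f dir %.1f'%(np.hypot(*r),np.degrees(np.arctan2(r[1],r[0]))))
m=((d>0)&(abs(W[...,2]-.1)<.02)&(W[...,1]<-.02)).astype(np.uint8)
c=max(cv2.findContours(m,0,2)[0],key=cv2.contourArea)
q=np.array([ray('top',x[0],.1)[:2] for x in c],np.float32);print('lid',cv2.minEnclosingCircle(q),cv2.fitEllipse(q))
cv2.imwrite('pics/topcrop.png',cv2.resize(p[160:320,315:480,::-1],None,fx=3.6,fy=3.6,interpolation=cv2.INTER_CUBIC))
E
```

```text
gauge [ 0.57190244 -0.14380945  0.108     ]
[636. 100.] 289 [0.137 0.144 0.154] [ 0.7716 -0.5694] [ 0.7795 -0.5743] [0.017 0.091] ang 172.3 rad 0.478 dir -64.3
[379. 186.] 264 [0.142 0.153 0.156] [ 0.6488 -0.1119] [ 0.6484 -0.112 ] [0.017 0.049] ang 9.7 rad 0.083 dir 22.6
[446. 209.] 301 [0.139 0.153 0.156] [ 0.6013 -0.2203] [ 0.6014 -0.2202] [0.02  0.046] ang 69.4 rad 0.082 dir -68.9
[355. 250.] 275 [0.143 0.154 0.156] [ 0.5398 -0.0642] [ 0.5402 -0.0643] [0.017 0.045] ang 60.5 rad 0.086 dir 111.7
[425. 275.] 294 [0.143 0.154 0.156] [ 0.493 -0.173] [ 0.4927 -0.1732] [0.017 0.046] ang 12.3 rad 0.085 dir -159.7
lid ((0.5730686187744141, -0.14390891790390015), 0.12255707383155823) ((0.5672090649604797, -0.1421818733215332), (0.2327159196138382, 0.2378385215997696), 177.76315307617188)
```

View pics/topcrop.png

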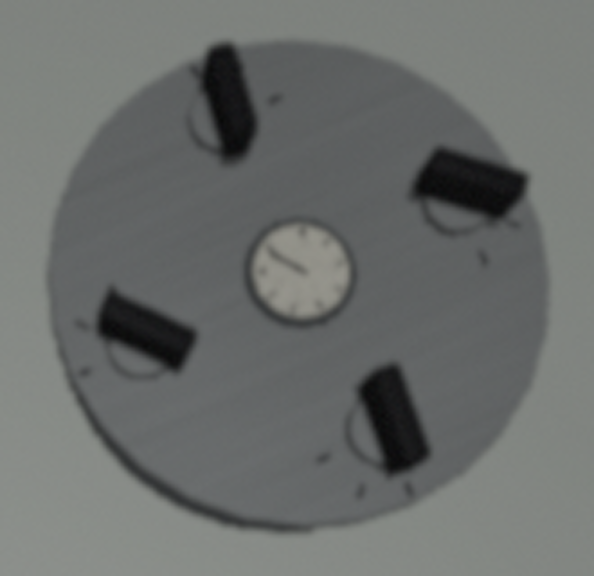

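View pics/side0.png

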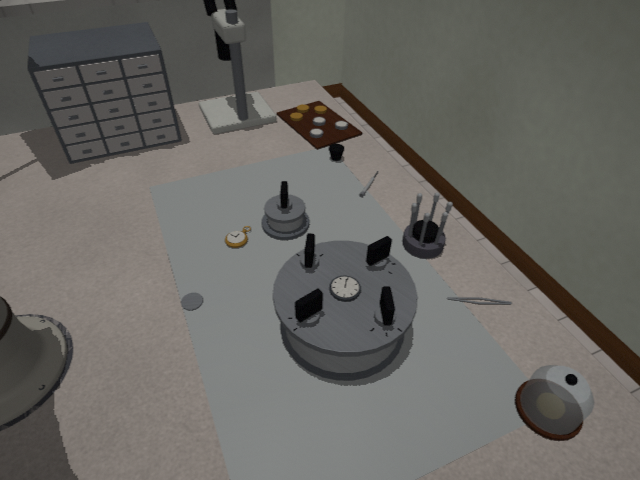

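The crop confirms the layout. Loose bars are top (228,100) and bottom (393,420). Half-way bars are right (470,183) and left (147,330). The side view agrees, and the space around the chamber is free.

```bash
cat > go.py <<'E'
import sys
from plant import arm
import numpy as np
C=np.array([.5722,-.1438]);phi=21.4
K={k:C+.085*np.array([np.cos(np.radians(phi+o)),np.sin(np.radians(phi+o))]) for k,o in dict(T=0,R=-90,B=180,L=90).items()}
def go(x,y,z,yaw):
    s=arm.sense();R=s['eef_rot'];p=s['tcp_pos']
    d=R.T@(np.array([x,y,z])-p)/.5
    y0=np.degrees(np.arctan2(R[1,0],R[0,0]));t=(y0-yaw+180)%360-180
    print('pos',np.round(p,4),'yaw %.1f'%y0,'q',np.round(s['joints'],2),'F',np.round(s['wrist_force'],1),'t',s['time_s'],'open %.2f'%s['opening'])
    print('shift',np.round(d,4),'turn %.4f'%(t/180))
if __name__=='__main__':
    k,z,yaw=sys.argv[1],float(sys.argv[2]),float(sys.argv[3]);go(*K[k],z,yaw)
E
python3 go.py T .40 10
```

```text
pos [ 0.2097 -0.6149  0.4038] yaw 18.8 q [ 1.51  0.5  -0.43  1.55  0.22  1.14 -0.21] F [-0.5  0.2 -0.2] t 0.1 open 1.00
shift [ 1.1602 -0.6651  0.0087] turn 0.0491
```

Request:
{"method": "arm_command", "body": {"plan": [[0,[0.85,-0.5,0],0.049],[0,[0.85,-0.5,0],0.049],[0,[0.85,-0.5,0],0.049],[0,[0.85,-0.5,0],0.049],[0,[0.85,-0.5,0],0.049],[0,[0.85,-0.5,0],0.049],[0,[0.85,-0.5,0],0.049],[0,[0.85,-0.5,0],0.049],[0,[0.85,-0.5,0],0.049],[0,[0.85,-0.5,0],0.049]], "newtons": 30}}

```text
time_s: 1.35
tcp_pos: [0.5311, -0.2415, 0.4042]
eef_rot: [[0.985, 0.174, -0.001], [0.174, -0.985, -0.0], [-0.001, -0.0, -1.0]]
wrist_force: [-0.2, -0.9, -0.0]
opening: 0.502
finger_force: 0.0
```

```bash
python3 go.py T .38 10
```

```text
pos [ 0.5311 -0.2415  0.4042] yaw 10.0 q [ 0.83  0.41 -0.57  1.72  0.24  1.09 -1.22] F [-0.2 -0.9 -0. ] t 1.35 open 0.50
shift [ 0.2818 -0.2116  0.048 ] turn 0.0002
```

Request:
{"method": "arm_command", "body": {"plan": [[0,[0.28,-0.21,0.04],-0.7],[0,[0.28,-0.21,0.04],-0.7],[0,[0.28,-0.21,0.04],-0.7],[0,[0.28,-0.21,0.04],-0.7],[0,[0.28,-0.21,0.04],-0.7],[0,[0.28,-0.21,0.04],-0.7],[0,[0.28,-0.21,0.04],-0.7],[0,[0.28,-0.21,0.04],-0.7],[0,[0.28,-0.21,0.04],-0.7],[0,[0.28,-0.21,0.04],-0.7],[0,[0.28,-0.21,0.04],-0.7],[0,[0.28,-0.21,0.04],-0.7]]}}

```text
time_s: 2.85
tcp_pos: [0.6503, -0.1167, 0.3839]
eef_rot: [[-0.72, 0.694, -0.002], [0.694, 0.72, -0.001], [0.0, -0.002, -1.0]]
wrist_force: [1.2, -0.2, -0.1]
opening: 0.501
finger_force: 0.0
```

```bash
python3 go.py T .293 190
```

```text
pos [ 0.6503 -0.1167  0.3839] yaw 136.1 q [ 0.79  0.73 -1.03  1.53  0.65  1.26  0.47] F [ 1.2 -0.2 -0.1] t 2.85 open 0.50
shift [0.0039 0.0075 0.1818] turn -0.2996
```

Request:
{"method": "arm_command", "body": {"plan": [[0,[0.004,0.0075,0.03],-0.3],[0,[0.004,0.0075,0.05],-0.3],[0,[0.004,0.0075,0.05],-0.3],[0,[0.004,0.0075,0.05],-0.3],[0,[0.004,0.0075,0.05],-0.3],[0,[0.004,0.0075,0.05],-0.3],[0,[0.004,0.0075,0.1],-0.3],[0,[0.004,0.0075,0.15],-0.3],[0,[0.004,0.0075,0.18],-0.3],[0,[0.004,0.0075,0.18],-0.3]]}}

```text
time_s: 4.1
tcp_pos: [0.6515, -0.1095, 0.2925]
eef_rot: [[-0.985, -0.174, -0.003], [-0.174, 0.985, 0.0], [0.003, 0.001, -1.0]]
wrist_force: [0.7, 0.4, -0.1]
opening: 0.502
finger_force: 0.0
```

```bash
python3 go.py T .293 190; python3 - <<'E'
from h import *
p,d=eyes.camera('side');cv2.imwrite('pics/s1.png',cv2.resize(p[150:390,220:480,::-1],None,fx=2.4,fy=2.4))
E
```

```text
pos [ 0.6515 -0.1095  0.2925] yaw -170.0 q [ 0.83  0.93 -1.14  1.59  0.88  1.22  1.26] F [ 0.7  0.4 -0.1] t 4.1 open 0.50
shift [ 0.0015 -0.0065 -0.001 ] turn 0.0001
```

View pics/s1.png

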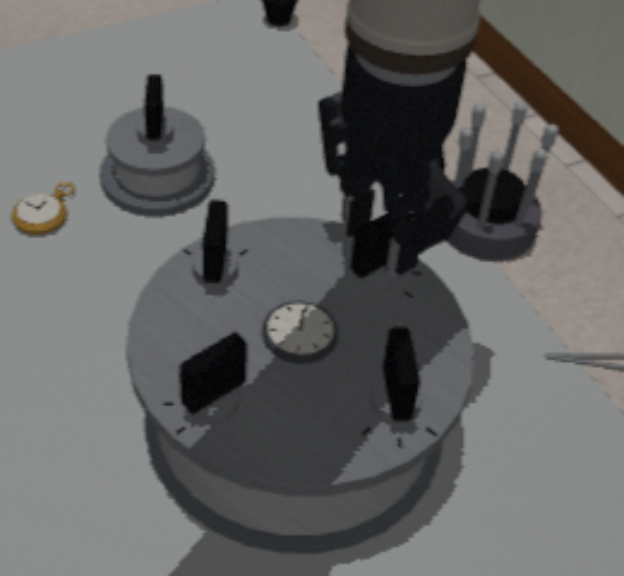

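The jaws at (350–410,230) straddle the top bar at (370,245). I'll correct y by 3 mm and close.

Request:
{"method": "arm_command", "body": {"plan": [[0,[0.0015,-0.0065,0],0],[-0.3,[0.0015,-0.0065,0],0],[-1,[0.0015,-0.0065,0],0],[-1,[0.0015,-0.0065,0],0],[-1,[0.0015,-0.0065,0],0],[-1,[0.0015,-0.0065,0],0]], "newtons": 30}}

```text
time_s: 4.9
tcp_pos: [0.6522, -0.1128, 0.2954]
eef_rot: [[-0.985, -0.174, 0.001], [-0.174, 0.985, -0.0], [-0.001, -0.0, -1.0]]
wrist_force: [-0.3, -1.3, 5.9]
opening: 0.16
finger_force: 32.1
```

```bash
python3 go.py T .293 156.4; python3 -c "
from plant import arm;s=arm.sense();print(s['moment'],s['finger_force'])"
```

```text
pos [ 0.6522 -0.1128  0.2954] yaw -170.0 q [ 0.84  0.92 -1.14  1.59  0.88  1.22  1.26] F [-0.3 -1.3  5.9] t 4.9 open 0.16
shift [0.0018 0.0004 0.0048] turn 0.1868
[-0.15986618  0.17338909  0.104035  ] 32.104843854904175
```

Request:
{"method": "arm_command", "body": {"plan": [[-1,[0.0,0.0,0],0.04],[-1,[0.0,0.0,0],0.08],[-1,[0,0,0],0.12],[-1,[0,0,0],0.16],[-1,[0,0,0],0.187],[-1,[0,0,0],0.187],[-1,[0,0,0],0.187]]}}

```text
time_s: 5.78
tcp_pos: [0.6522, -0.1133, 0.2954]
eef_rot: [[-0.916, 0.4, 0.001], [0.4, 0.916, -0.001], [-0.001, -0.001, -1.0]]
wrist_force: [-1.2, -2.2, 6.2]
opening: 0.161
finger_force: 32.3
```

```bash
python3 go.py T .293 156.4; python3 -c "
from plant import arm;s=arm.sense();print(s['moment'],s['finger_force'])"
```

```text
pos [ 0.6522 -0.1133  0.2954] yaw 156.4 q [ 0.79  0.86 -1.04  1.59  0.79  1.16  0.73] F [-1.2 -2.2  6.2] t 5.775 open 0.16
shift [0.002  0.0003 0.0048] turn -0.0000
[-0.33283379  0.26870947 -0.10090035] 32.28022277355194
```

```bash
python3 go.py B .365 191
```

```text
pos [ 0.6522 -0.1133  0.2954] yaw 156.4 q [ 0.79  0.86 -1.04  1.59  0.79  1.16  0.73] F [-1.2 -2.2  6.2] t 5.775 open 0.16
shift [ 0.2422 -0.2403 -0.1393] turn -0.1923
```

Request:
{"method": "arm_command", "body": {"plan": [[0,[0,0,0],0],[0,[0,0,0],0],[0,[0,0,0],0],[0,[0,0,-0.07],0],[0,[0,0,-0.14],0],[0,[0.1,-0.1,-0.14],-0.05],[0,[0.242,-0.24,-0.14],-0.19],[0,[0.242,-0.24,-0.14],-0.19],[0,[0.242,-0.24,-0.14],-0.19],[0,[0.242,-0.24,-0.14],-0.19],[0,[0.242,-0.24,-0.14],-0.19],[0,[0.242,-0.24,-0.14],-0.19]]}}

```text
time_s: 7.28
tcp_pos: [0.4936, -0.1735, 0.3648]
eef_rot: [[-0.983, -0.184, 0.0], [-0.184, 0.983, 0.0], [-0.0, 0.0, -1.0]]
wrist_force: [-0.2, -0.3, 1.4]
opening: 0.5
finger_force: 0.0
```

```bash
python3 go.py B .295 191;python3 - <<'E'
from h import *
p,d=eyes.camera('top');cv2.imwrite('pics/t2.png',p[:,:,::-1])
for uv,n,z,c,m,wh,a in bars(p,d):print(np.round(uv),n,np.round(m,4),np.round(wh,3),'ang %.1f'%a)
E
```

```text
pos [ 0.4936 -0.1735  0.3648] yaw -169.4 q [ 1.27  0.7  -1.36  1.89  0.75  1.19  1.4 ] F [-0.2 -0.3  1.4] t 7.275 open 0.50
shift [ 0.0016 -0.0024  0.1396] turn -0.0022
[636. 102.] 282 [ 0.7773 -0.5739] [0.016 0.097] ang 173.0
[379. 186.] 224 [ 0.6481 -0.1114] [0.013 0.05 ] ang 156.4
[439. 206.] 118 [ 0.6068 -0.2082] [0.018 0.026] ang 107.0
[355. 250.] 266 [ 0.5401 -0.0638] [0.017 0.044] ang 59.9
[428. 282.] 140 [ 0.4809 -0.1762] [0.018 0.022] ang 24.3
```

T reads 156.4°, which is half-way. Next is B.

Request:
{"method": "arm_command", "body": {"plan": [[0,[0.0016,-0.0024,0.05],0],[0,[0.0016,-0.0024,0.1],0],[0,[0.0016,-0.0024,0.138],0],[0,[0.0016,-0.0024,0.138],0],[0,[0.0016,-0.0024,0.138],0],[-1,[0.0016,-0.0024,0.138],0],[-1,[0.0016,-0.0024,0.138],0],[-1,[0.0016,-0.0024,0.138],0],[-1,[0.0016,-0.0024,0.138],0],[-1,[0.0016,-0.0024,0.138],0]]}}

```text
time_s: 8.57
tcp_pos: [0.4929, -0.1754, 0.2965]
eef_rot: [[-0.983, -0.183, 0.001], [-0.183, 0.983, -0.0], [-0.001, -0.001, -1.0]]
wrist_force: [-0.5, 0.8, 5.3]
opening: 0.157
finger_force: 31.5
```

```bash
python3 go.py B .295 156.4
```

```text
pos [ 0.4929 -0.1754  0.2965] yaw -169.4 q [ 1.21  0.77 -1.25  1.94  0.85  1.09  1.34] F [-0.5  0.8  5.3] t 8.575 open 0.16
shift [-0.0006  0.0012  0.003 ] turn 0.1898
```

Gripped and centred. Next I turn it to half-way, release and lift 70 mm.

Request:
{"method": "arm_command", "body": {"plan": [[-1,[0.0,0.0,0],0.04],[-1,[0.0,0.0,0],0.08],[-1,[0,0,0],0.12],[-1,[0,0,0],0.16],[-1,[0,0,0],0.19],[-1,[0,0,0],0.19],[-1,[0,0,0],0.19],[0,[0,0,0],0.19],[0,[0,0,0],0.19],[0,[0,0,0],0.19],[0,[0,0,-0.07],0.19],[0,[0,0,-0.14],0.19]]}}

```text
time_s: 10.07
tcp_pos: [0.4922, -0.1755, 0.3661]
eef_rot: [[-0.916, 0.4, -0.001], [0.4, 0.916, 0.001], [0.001, 0.0, -1.0]]
wrist_force: [1.2, -0.2, -0.1]
opening: 0.503
finger_force: 0.0
```

```bash
python3 go.py B .295 156.4
```

```text
pos [ 0.4922 -0.1755  0.3661] yaw 156.4 q [ 1.22  0.6  -1.24  1.89  0.64  1.12  0.9 ] F [ 1.2 -0.2 -0.1] t 10.075 open 0.50
shift [-0.0012  0.0019  0.1422] turn -0.0000
```

Request:
{"method": "arm_command", "body": {"plan": [[0,[-0.11,-0.5,-0.1],0],[0,[-0.11,-0.5,-0.1],0],[0,[-0.11,-0.5,-0.1],0],[0,[-0.11,-0.5,-0.1],0],[0,[-0.11,-0.5,-0.1],0],[0,[-0.11,-0.5,-0.1],0]]}}

```text
time_s: 10.82
tcp_pos: [0.4422, -0.4271, 0.4152]
eef_rot: [[-0.915, 0.402, 0.0], [0.402, 0.915, 0.001], [0.0, 0.001, -1.0]]
wrist_force: [0.8, 1.1, -0.5]
opening: 0.496
finger_force: 0.0
```

```bash
python3 go.py B .365 156.4;python3 - <<'E'
from h import *
p,d=eyes.camera('top');cv2.imwrite('pics/t3.png',cv2.resize(p[150:330,300:500,::-1],None,fx=3,fy=3,interpolation=cv2.INTER_CUBIC))
for uv,n,z,c,m,wh,a in bars(p,d):print(np.round(uv),n,np.round(m,4),np.round(wh,3),'ang %.1f'%a)
E
```

```text
pos [ 0.4422 -0.4271  0.4152] yaw 156.3 q [ 1.52  0.7  -1.21  1.62  0.68  1.3   1.36] F [ 0.8  1.1 -0.5] t 10.825 open 0.50
shift [0.1099 0.5027 0.1011] turn -0.0007
[636. 101.] 287 [ 0.7791 -0.5744] [0.017 0.095] ang 172.4
[379. 186.] 228 [ 0.6484 -0.1116] [0.014 0.05 ] ang 156.1
[446. 209.] 302 [ 0.6014 -0.2201] [0.02  0.046] ang 70.0
[355. 250.] 273 [ 0.5403 -0.0641] [0.017 0.045] ang 60.1
[425. 275.] 278 [ 0.4926 -0.1731] [0.016 0.048] ang 155.2
```

View pics/t3.png

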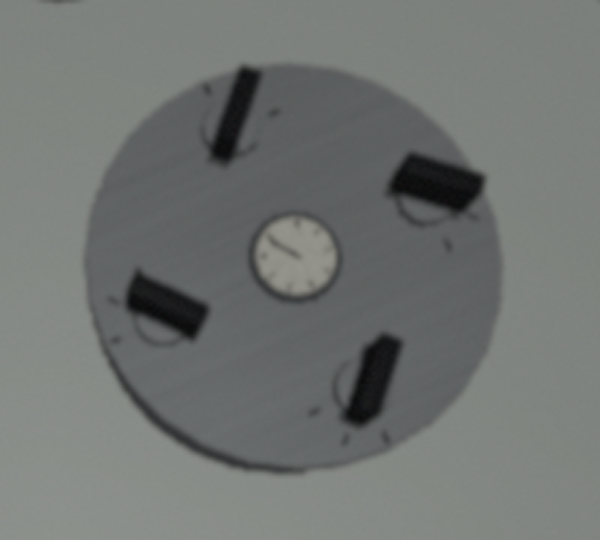

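All four are half-way: the top bar is at (235,115), the bottom at (375,380) pointing at its middle mark, and the right and left bars are unchanged. Next is B home.

Request:
{"method": "arm_command", "body": {"plan": [[0,[0.11,0.503,0.09],0],[0,[0.11,0.503,0.09],0],[0,[0.11,0.503,0.09],0],[0,[0.11,0.503,0.09],0],[0,[0.11,0.503,0.1],0],[0,[0.11,0.503,0.15],0],[0,[0.11,0.503,0.2],0],[0,[0.11,0.503,0.238],0],[0,[0.11,0.503,0.238],0],[-1,[0.11,0.503,0.238],0],[-1,[0.11,0.503,0.238],0],[-1,[0.11,0.503,0.238],0]]}}

```text
time_s: 12.38
tcp_pos: [0.4932, -0.175, 0.2977]
eef_rot: [[-0.916, 0.402, 0.0], [0.402, 0.916, -0.002], [-0.001, -0.002, -1.0]]
wrist_force: [-2.5, -3.5, 5.9]
opening: 0.157
finger_force: 32.4
```

```bash
python3 go.py B .2965 111.4
```

```text
pos [ 0.4932 -0.175   0.2977] yaw 156.3 q [ 1.15  0.68 -1.14  1.94  0.74  1.01  0.82] F [-2.5 -3.5  5.9] t 12.375 open 0.16
shift [0.0004 0.0002 0.0024] turn 0.2495
```

Request:
{"method": "arm_command", "body": {"plan": [[-1,[0.0,0.0,0],0.05],[-1,[0.0,0.0,0],0.1],[-1,[0,0,0],0.15],[-1,[0,0,0],0.2],[-1,[0,0,0],0.24],[-1,[0,0,0],0.256],[-1,[0,0,0],0.256],[-1,[0,0,0],0.256]]}}

```text
time_s: 13.38
tcp_pos: [0.4932, -0.175, 0.2977]
eef_rot: [[-0.348, 0.937, 0.001], [0.937, 0.348, -0.003], [-0.003, -0.001, -1.0]]
wrist_force: [-3.0, -4.0, 6.6]
opening: 0.158
finger_force: 36.7
```

```bash
python3 go.py B .2965 111.4; python3 -c "
from plant import arm;s=arm.sense();print(s['moment'],s['finger_force'])"; python3 go.py T .365 156.4
```

```text
pos [ 0.4932 -0.175   0.2977] yaw 110.4 q [ 1.04  0.58 -0.96  1.95  0.6   0.93  0.13] F [-3.  -4.   6.6] t 13.375 open 0.16
shift [ 0.0004 -0.0002  0.0025] turn -0.0057
[-0.80070903  0.67413182  0.68194109] 36.68839931488037
pos [ 0.4932 -0.175   0.2977] yaw 110.4 q [ 1.04  0.58 -0.96  1.95  0.6   0.93  0.13] F [-3.  -4.   6.6] t 13.375 open 0.16
shift [ 0.0061  0.3397 -0.1347] turn -0.2557
```

The z moment of 0.68 N·m means it is against the stop. I'll release, lift and go to T.

Request:
{"method": "arm_command", "body": {"plan": [[0,[0,0,0],0.25],[0,[0,0,0],0.25],[0,[0,0,0],0.25],[0,[0,0,-0.07],0.25],[0,[0,0,-0.136],0.25],[0,[0.006,0.1,-0.136],0.15],[0,[0.006,0.34,-0.136],-0.256],[0,[0.006,0.34,-0.136],-0.256],[0,[0.006,0.34,-0.136],-0.256],[0,[0.006,0.34,-0.136],-0.256],[0,[0.006,0.34,-0.136],-0.256],[0,[0.006,0.34,-0.136],-0.256]]}}

```text
time_s: 14.88
tcp_pos: [0.6517, -0.112, 0.3649]
eef_rot: [[-0.776, 0.631, 0.001], [0.631, 0.776, 0.001], [0.0, 0.002, -1.0]]
wrist_force: [0.0, 0.1, -0.4]
opening: 0.498
finger_force: 0.0
```

```bash
python3 go.py T .296 156.4
```

```text
pos [ 0.6517 -0.112   0.3649] yaw 140.9 q [ 0.8   0.77 -1.05  1.54  0.69  1.24  0.52] F [ 0.   0.1 -0.4] t 14.875 open 0.50
shift [-0.0004 -0.0018  0.1378] turn -0.0862
```

My release rows carried a stray clockwise turn. It could only have pushed B into its stop, and I will check it by camera. Continuing with T.

Request:
{"method": "arm_command", "body": {"plan": [[0,[0,-0.002,0.03],-0.086],[0,[0,-0.002,0.03],-0.086],[0,[0,-0.002,0.08],-0.086],[0,[0,-0.002,0.136],-0.086],[0,[0,-0.002,0.136],-0.086],[0,[0,-0.002,0.136],-0.086],[-1,[0,-0.002,0.136],-0.086],[-1,[0,-0.002,0.136],-0.086],[-1,[0,-0.002,0.136],-0.086],[-1,[0,-0.002,0.136],-0.086]]}}

```text
time_s: 16.12
tcp_pos: [0.6513, -0.1131, 0.298]
eef_rot: [[-0.913, 0.407, 0.002], [0.407, 0.913, -0.0], [-0.002, 0.0, -1.0]]
wrist_force: [-1.3, -0.1, 5.6]
opening: 0.16
finger_force: 32.6
```

```bash
python3 go.py T .296 111.4; python3 - <<'E'
from h import *
p,d=eyes.camera('top');cv2.imwrite('pics/t4.png',p[:,:,::-1])
for uv,n,z,c,m,wh,a in bars(p,d):print(np.round(uv),n,np.round(m,4),np.round(wh,3),'ang %.1f'%a)
E
```

```text
pos [ 0.6513 -0.1131  0.298 ] yaw 156.0 q [ 0.8   0.86 -1.05  1.59  0.8   1.17  0.72] F [-1.3 -0.1  5.6] t 16.125 open 0.16
shift [0.0001 0.0006 0.0039] turn 0.2475
[636. 102.] 279 [ 0.7773 -0.5738] [0.016 0.091] ang 172.8
[377. 189.] 260 [ 0.6423 -0.1089] [0.034 0.034] ang 62.4
[446. 209.] 287 [ 0.6014 -0.2202] [0.019 0.046] ang 69.4
[355. 250.] 264 [ 0.54   -0.0639] [0.017 0.045] ang 59.4
[425. 275.] 270 [ 0.493  -0.1734] [0.014 0.049] ang 112.7
```

B is home at 112.7° (expected 111.4°) and undisturbed. Next I turn T home.

Request:
{"method": "arm_command", "body": {"plan": [[-1,[0,0,0],0.05],[-1,[0,0,0],0.1],[-1,[0,0,0],0.15],[-1,[0,0,0],0.2],[-1,[0,0,0],0.24],[-1,[0,0,0],0.254],[-1,[0,0,0],0.254],[-1,[0,0,0],0.254]]}}

```text
time_s: 17.18
tcp_pos: [0.6511, -0.1131, 0.298]
eef_rot: [[-0.347, 0.938, 0.001], [0.938, 0.347, -0.001], [-0.002, 0.001, -1.0]]
wrist_force: [-1.4, -0.7, 6.3]
opening: 0.154
finger_force: 37.2
```

```bash
python3 -c "
from plant import arm;s=arm.sense();print(s['moment'],s['finger_force'])"; python3 go.py R .365 67
```

```text
[-0.24169918  0.3748576   0.61298404] 37.2213613986969
pos [ 0.6511 -0.1131  0.298 ] yaw 110.3 q [ 0.72  0.78 -0.9   1.6   0.67  1.09  0.  ] F [-1.4 -0.7  6.3] t 17.175 open 0.15
shift [-0.1729 -0.1661 -0.1339] turn 0.2407
```

Request:
{"method": "arm_command", "body": {"plan": [[0,[0,0,0],0],[0,[0,0,0],0],[0,[0,0,0],0],[0,[0,0,-0.07],0],[0,[0,0,-0.136],0],[0,[-0.05,-0.05,-0.136],0.05],[0,[-0.173,-0.166,-0.136],0.24],[0,[-0.173,-0.166,-0.136],0.24],[0,[-0.173,-0.166,-0.136],0.24],[0,[-0.173,-0.166,-0.136],0.24],[0,[-0.173,-0.166,-0.136],0.24],[0,[-0.173,-0.166,-0.136],0.24]]}}

```text
time_s: 18.68
tcp_pos: [0.6031, -0.2224, 0.3646]
eef_rot: [[0.387, 0.922, -0.0], [0.922, -0.387, 0.0], [0.0, -0.0, -1.0]]
wrist_force: [0.0, -0.2, -0.0]
opening: 0.5
finger_force: 0.0
```

```bash
python3 go.py R .297 67
```

```text
pos [ 0.6031 -0.2224  0.3646] yaw 67.2 q [ 0.86  0.62 -0.79  1.6   0.48  1.13 -0.45] F [ 0.  -0.2 -0. ] t 18.675 open 0.50
shift [-0.001   0.0006  0.1353] turn 0.0013
```

Request:
{"method": "arm_command", "body": {"plan": [[0,[-0.001,0,0.05],0],[0,[-0.001,0,0.1],0],[0,[-0.001,0,0.134],0],[0,[-0.001,0,0.134],0],[0,[-0.001,0,0.134],0],[-1,[-0.001,0,0.134],0],[-1,[-0.001,0,0.134],0],[-1,[-0.001,0,0.134],0],[-1,[-0.001,0,0.134],0]]}}

```text
time_s: 19.8
tcp_pos: [0.6031, -0.2235, 0.2987]
eef_rot: [[0.39, 0.921, 0.001], [0.921, -0.39, -0.001], [-0.0, 0.001, -1.0]]
wrist_force: [-0.8, 0.3, 6.5]
opening: 0.165
finger_force: 30.7
```

```bash
python3 go.py R .297 21.4;  python3 -c "
from plant import arm;s=arm.sense();print(s['moment'],s['finger_force'])"
```

```text
pos [ 0.6031 -0.2235  0.2987] yaw 67.0 q [ 0.83  0.69 -0.75  1.65  0.54  1.02 -0.49] F [-0.8  0.3  6.5] t 19.8 open 0.16
shift [ 0.0011 -0.0002  0.0035] turn 0.2536
[0.1316675  0.23033782 0.0780636 ] 30.65234363079071
```

Request:
{"method": "arm_command", "body": {"plan": [[-1,[0,0,0],0.05],[-1,[0,0,0],0.1],[-1,[0,0,0],0.15],[-1,[0,0,0],0.2],[-1,[0,0,0],0.24],[-1,[0,0,0],0.26],[-1,[0,0,0],0.26],[-1,[0,0,0],0.26]]}}

```text
time_s: 20.8
tcp_pos: [0.603, -0.2233, 0.2987]
eef_rot: [[0.938, 0.347, 0.001], [0.347, -0.938, -0.001], [0.001, 0.001, -1.0]]
wrist_force: [-1.5, 0.6, 6.7]
opening: 0.158
finger_force: 35.2
```

```bash
python3 -c "
from plant import arm;s=arm.sense();print(s['moment'],s['finger_force'])"; python3 go.py L .365 64
```

```text
[0.11267015 0.40080195 0.4761901 ] 35.20304560661316
pos [ 0.603  -0.2233  0.2987] yaw 20.3 q [ 0.72  0.64 -0.57  1.65  0.4   0.97 -1.21] F [-1.5  0.6  6.7] t 20.8 open 0.16
shift [-0.0057 -0.3403 -0.1329] turn -0.2426
```

Request:
{"method": "arm_command", "body": {"plan": [[0,[0,0,0],0],[0,[0,0,0],0],[0,[0,0,0],0],[0,[0,0,-0.07],0],[0,[0,0,-0.136],0],[0,[-0.005,-0.1,-0.136],-0.1],[0,[-0.0055,-0.34,-0.136],-0.225],[0,[-0.0055,-0.34,-0.136],-0.225],[0,[-0.0055,-0.34,-0.136],-0.225],[0,[-0.0055,-0.34,-0.136],-0.225],[0,[-0.0055,-0.34,-0.136],-0.225],[0,[-0.0055,-0.34,-0.136],-0.225]]}}

```text
time_s: 22.3
tcp_pos: [0.5415, -0.0659, 0.3655]
eef_rot: [[0.492, 0.871, -0.0], [0.871, -0.492, 0.0], [-0.0, -0.0, -1.0]]
wrist_force: [-0.1, 0.7, 0.0]
opening: 0.5
finger_force: 0.0
```

```bash
python3 go.py L .297 61
```

```text
pos [ 0.5415 -0.0659  0.3655] yaw 60.6 q [ 0.73  0.45 -0.83  1.84  0.38  1.02 -0.77] F [-0.1  0.7  0. ] t 22.3 open 0.50
shift [ 0.0019 -0.0018  0.1371] turn -0.0025
```

Request:
{"method": "arm_command", "body": {"plan": [[0,[0.001,-0.001,0.05],0],[0,[0.001,-0.001,0.1],0],[0,[0.001,-0.001,0.135],0],[0,[0.001,-0.001,0.135],0],[0,[0.001,-0.001,0.135],0],[-1,[0.001,-0.001,0.135],0],[-1,[0.001,-0.001,0.135],0],[-1,[0.001,-0.001,0.135],0],[-1,[0.001,-0.001,0.135],0]]}}

```text
time_s: 23.42
tcp_pos: [0.5414, -0.0642, 0.2991]
eef_rot: [[0.489, 0.873, 0.001], [0.873, -0.489, -0.001], [-0.0, 0.001, -1.0]]
wrist_force: [-2.0, -0.2, 6.3]
opening: 0.16
finger_force: 32.1
```

```bash
python3 go.py L .297 21.4;  python3 -c "
from plant import arm;s=arm.sense();print(s['moment'],s['finger_force'])"
```

```text
pos [ 0.5414 -0.0642  0.2991] yaw 60.8 q [ 0.67  0.53 -0.77  1.9   0.47  0.9  -0.84] F [-2.  -0.2  6.3] t 23.425 open 0.16
shift [-0.0011  0.0001  0.0042] turn 0.2186
[0.03080431 0.38976843 0.06458199] 32.11704075336456
```

Request:
{"method": "arm_command", "body": {"plan": [[-1,[0,0,0],0.05],[-1,[0,0,0],0.1],[-1,[0,0,0],0.15],[-1,[0,0,0],0.2],[-1,[0,0,0],0.225],[-1,[0,0,0],0.225],[-1,[0,0,0],0.225]]}}

```text
time_s: 24.3
tcp_pos: [0.5417, -0.0645, 0.2991]
eef_rot: [[0.937, 0.349, 0.002], [0.349, -0.937, -0.001], [0.001, 0.002, -1.0]]
wrist_force: [0.2, -1.4, 5.5]
opening: 0.156
finger_force: 35.6
```

```bash
python3 -c "
from plant import arm;s=arm.sense();print(s['moment'],s['finger_force'])"; python3 go.py R .42 20.3
```

```text
[-0.38912215  0.11728522  0.70726213] 35.6482207775116
pos [ 0.5417 -0.0645  0.2991] yaw 20.4 q [ 0.55  0.49 -0.61  1.9   0.36  0.86 -1.45] F [ 0.2 -1.4  5.5] t 24.3 open 0.16
shift [ 0.0051  0.3403 -0.2411] turn 0.0007
```

Request:
{"method": "arm_command", "body": {"plan": [[0,[0,0,0],0],[0,[0,0,0],0],[0,[0,0,0],0],[0,[0,0,-0.07],0],[0,[0,0,-0.15],0],[0,[0,0.0,-0.24],0],[0,[-0.2,0.6,-0.24],0],[0,[-0.2,0.6,-0.24],0],[0,[-0.2,0.6,-0.24],0],[0,[-0.2,0.6,-0.24],0],[0,[-0.2,0.6,-0.24],0],[0,[-0.2,0.6,-0.24],0]]}}

```text
time_s: 25.8
tcp_pos: [0.5486, -0.3875, 0.4166]
eef_rot: [[0.942, 0.337, -0.002], [0.337, -0.942, -0.002], [-0.003, 0.001, -1.0]]
wrist_force: [-0.7, 1.0, -0.5]
opening: 0.5
finger_force: 0.0
```

```bash
python3 go.py R .42 20.3;python3 - <<'E'
from h import *
p,d=eyes.camera('top');cv2.imwrite('pics/t5.png',p[:,:,::-1])
for uv,n,z,c,m,wh,a in bars(p,d):print(np.round(uv),n,np.round(m,4),np.round(wh,3),'ang %.1f'%a)
E
```

```text
pos [ 0.5486 -0.3875  0.4166] yaw 19.7 q [ 0.94  0.55 -0.54  1.47  0.29  1.2  -0.87] F [-0.7  1.  -0.5] t 25.8 open 0.50
shift [ 0.2138 -0.2731 -0.0076] turn -0.0034
[636. 101.] 297 [ 0.7777 -0.574 ] [0.017 0.095] ang 172.1
[379. 185.] 282 [ 0.649  -0.1121] [0.018 0.048] ang 114.0
[447. 209.] 299 [ 0.6015 -0.2207] [0.019 0.047] ang 18.7
[355. 251.] 259 [ 0.5396 -0.0644] [0.015 0.047] ang 20.6
[425. 275.] 260 [ 0.4926 -0.1729] [0.015 0.048] ang 111.5
```

View pics/t5.png

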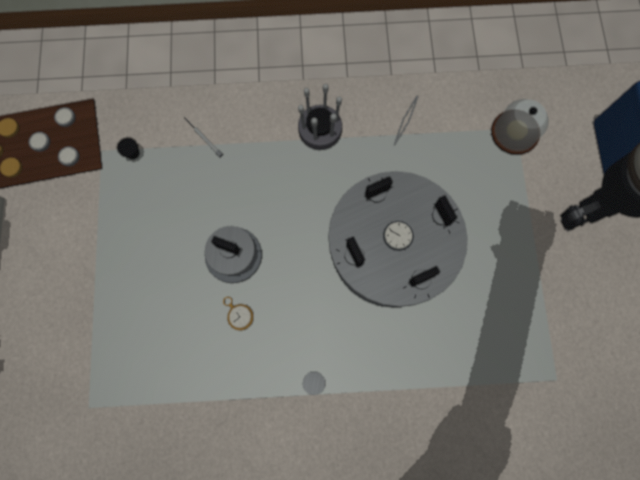

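All four bars are crosswise at (379,187), (446,210), (424,276) and (355,251). The watch (239,316) and tester (232,250) are unmoved, and the arm is clear.

```bash
python3 -c "
from plant import arm;print(arm.close_job())"
```

```text
the job is handed in; nothing more can be done
None
```

All four knobs are home against their stops in the asked order (both loose knobs half-way, then one, its opposite, then the other two), the watch and small tester were left untouched, and the job was handed in at about 26 s; a stray turn in one release pushed one knob further into its stop, with no change visible afterwards.

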